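Air the drying cabinet through its upper half-door

TASK

Air the little drying cabinet: first stop its fan by pushing the button on the control box fully down and letting it spring back up. Then draw back the bolt of the cabinet's upper half-door completely and swing that half wide open, at least square to the cabinet's front. Leave the lower half shut with its bolt home, and do not shift or knock over the other things on the table.

Things in the scene. Friction and masses are not known exactly. Their poses are not given: they have to be found in the camera images.
- cabinet: Grey steel drying cabinet fixed to the table, 180 deep x 280 wide x 260 mm high; origin at the centre of its underside. Its -x axis points out of its front, roughly to the robot, +y to the left seen from the robot. Front plane 90 mm from the origin along -x; the roof overhangs it by 2 mm. Two half-doors, one above the other, each with a steel barrel bolt at the left and an upright bar handle
- upper_hinge (a point): Point on the upright hinge axis of the upper half-door, at its right (cabinet -y) edge, 120 mm right of the cabinet's middle, in the plane of its front face, at its lower edge, 134 mm above the table. The upper half is 240 wide, 12 thick and reaches from 134 to 248 mm above the table; the lower half, hinged on the same side, from 16 to 128 mm
- upper_handle (a point): Middle of the upper handle: upright round bar 10 mm thick, 64 mm tall, its axis 35 mm out from the door face, ends bent back to the door; 95 mm from the hinge axis along the door, 214 mm above the table. Bar's top is 32 mm above this point, door's top 34, roof's top 46. Turns with the door: -x points out of its face, +y along it away from the hinge
- upper_knob (a point): Middle of the upper bolt's knob: upright round pin 10 mm thick with a 13 mm ball on top, axis 26 mm out from the door face; top 14.5 mm above this point, bolt rod's axis 22 mm below it and 14 mm nearer the door; 242 mm above the table. Shot, it is 205 mm from the hinge axis along the door; it slides 30 mm towards the hinge (point -y) to draw the bolt. Axes as for the handle
- upper_bolt (a joint): Upper bolt's slide, m: 0 = shot home into its staple on the cabinet post (the upper half cannot open), 0.030 = fully drawn. The rod clears the staple beyond about 0.022. Light friction (1.5 N); stays where it is left
- upper_door (a joint): Upper half-door's hinge angle, rad: 0 = shut, grows as it opens towards the robot (counter-clockwise from above), stop at 2.0; 1.57 = square to the cabinet. Slight friction, stays where it is left
- lower_bolt (a joint): Lower bolt's slide, m: 0 = home. To stay home. The lower bolt looks like the upper one; its knob ends 124.5 mm above the table
- lower_door (a joint): Lower half-door's hinge angle, rad: 0 = shut. To stay shut
- control_box: Grey fan control box fixed to the table left of the cabinet, 80 x 90 x 40 mm high, origin at the centre of its underside. On the middle of its top sits one round black push button, 28 mm across, in a dark round housing
- fan_button_top (a point): Centre of the top face of the push button, which moves straight down
- fan_button (a joint): Push button's travel, m: 0 = up, 0.006 = fully down; springs back; fully down takes about 4 N
- spool_white_mid (a point): Loose bystander: spool of white thread standing upright, 34 mm across, 44 mm high; this point is at its centre
- wax_block_mid (a point): Loose bystander: yellow wax block 34 x 52 x 18 mm; point at its centre
- tack_tin_mid (a point): Loose bystander: shallow round tin of tacks, 68 mm across, 20 mm high; point at its centre
- thread_roll_mid (a point): Loose bystander: dark roll of thread, 46 x 42 mm, 46 mm high; point at its centre
- patcher: Black sewing machine fixed to the table on the left, never moves; an obstacle about 330 mm high, reaching roughly 130 mm to either side of its origin (the centre of its underside) in x and y
There are look-alikes about, which are no part of the job. There is more than one size of the control_box; the job needs the larger.

How it is judged:
On the way, in this order (a step that is already met when the one before it is completed fails the run):
1. the fan button is pushed fully down, with the upper bolt still home (value of joint fan_button above 0.005 m and value of joint upper_bolt below 0.01 m), for 0.05 s.
2. the button has sprung back up (value of joint fan_button below 0.0015 m), for 0.1 s.
3. the upper bolt is drawn completely while its door half is still shut (value of joint upper_bolt above 0.026 m and value of joint upper_door below 0.2 rad), for 0.1 s.
At the end, for the whole second after the job is handed in: The upper half-door stands open and still at 1.45 rad (83 degrees) or more; the lower half is shut (within 0.05 rad) with its bolt home (within 6 mm); the button is up (within 1.5 mm) (value of joint upper_door above 1.45 rad and velocity of joint upper_door between -0.05 and 0.05 rad/s and value of joint lower_door below 0.05 rad and value of joint lower_bolt below 0.006 m and value of joint fan_button below 0.0015 m); the robot touches nothing.
It fails at once if the lower half-door's bolt is drawn or the lower half opened (value of joint lower_bolt above 0.012 m or value of joint lower_door above 0.08 rad).
It fails at once if a bystander (spool, wax block, tack tin, thread roll) is shifted by more than 30 mm or tipped over (distance of any of spool_white_mid, wax_block_mid, tack_tin_mid, thread_roll_mid from where it was at the start of the episode above 0.03 m or angle between any of spool_white_mid, thread_roll_mid's own z axis and vertical above 0.8 rad).
It also fails if it takes over 58 s, if anything falls off the work surface, if the arm or the gripper's body presses on something with over 40 N, if the wrist force passes 120 N, or if a joint passes its speed limit or range.

ROBOT

A 6-joint arm with a two-finger parallel gripper is mounted at the origin on a cart in front of the work surface, level with it; the furniture and walls round the work are solid. World frame = base frame: x ahead of the robot, y to its left, z up, the work surface at z = 0. Lengths are in m, angles in rad, forces in N, time in s.
With the tool pointing down it reaches from about 0.375 to 0.9 m from the base axis. Payload 3.1 kg.
Tool frame: the origin (TCP) lies midway between the tips of the shut fingers; the grasp point (between the pads) lies 19 mm behind it; z points along the fingers, y is the line along which they close (so a half turn about z gives the same grasp; the last joint's range is limited). The gripper opens to 87 mm and grips with 3 to 60 N. Pads are 19 mm wide; open, the fingers measure 117 mm over their backs; the gripper's body (75 mm by 190 mm) begins 51 mm behind the grasp point.
Start: joints at [-1.385, 0.527, 1.433, -0, 1.181, -0.178], TCP at [0.222, -0.584, 0.223] pointing down, gripper open.
Joint ranges: [-3.08, 3.08], [-0.75, 2.2], [0.22, 2.44], [-1.43, 4.57], [0, 2.65], [-2.85, 2.85]. Speed limits (rad/s): [2.79, 2.79, 3.14, 3.14, 3.14, 3.14].

INTERFACE

Orientations are given as a unit quaternion [x, y, z, w].
In Python, from rig import status, imaging, order gives the robot as it stands.
- The arm moves only by the tool arm_command, never from a script. Its argument "deltas" is one flat list of numbers, 5 for each row, row after row: the opening, from -1 (shut) to 1 (fully open), so that 0 is half open, then the shift along the tool's x, y, z in m, then the turn about the tool's z in rad. In form: [gripper, tx, ty, tz, roll, gripper, tx, ty, tz, roll, ...]. A call has 1 to 12 rows; each row shifts and turns the commanded pose from where the row before left it, along the tool's axes as they then stand; what a row does not reach is not made up. A row lasts 1/8 s, in which the tool goes at most 62.5 mm and 10.7 degrees, less where a joint would pass 70% of its speed; a pose out of reach is approached as far as the arm can. A call with a gripper value outside its range is refused whole. The fingers move at their own pace and stop on an object; "newtons" is the grip in N (left out, the last holds). Time passes only in rows, so rows that do not move let the fingers close. It gives the time, the measured TCP pose, the force, the opening and the grip force at its end, in the units of the state.
- status.get_obs(): the state, without advancing time (a new reading comes with each control period).
- imaging.camera(name): name is "scene" or "side" or "wrist"; returns (picture, depth): 420x560x3 uint8, red, green, blue; 420x560 float32, m along the optical axis (not along the pixel's ray), 0 where there is no reading.
- imaging.camera_params(name): a dict with "intrinsics" (3x3 intrinsics, pixels), "k1" (the pictures are not rectified: a ray, as slopes to the right and down, at radius r is drawn at 1 + k1 r^2 times it, then the intrinsics apply), "camera_from_world" (4x4, takes a point from world to camera coordinates). Camera axes: x right, y up, looking along -z (the intrinsics and any distortion apply to the point x, -y, -z); pixel columns grow to the right and rows downward; lengths in m; the calibration is good to about 2 mm. A picture is of the moment at which its call begins: read the wrist's pose just before it. camera_params takes no time and is no camera call; for the wrist camera it gives the pose at the moment of the call.
- order.hand_in(): hands the job in; it is judged then, once.
The state is a dict: "time": time; "q": joint angles; "joint_velocities": joint speeds; "joint_torque": joint torques, N m; "position": TCP position; "tool_rot": TCP orientation; "ft_force": force on the tool from outside, world axes, zero at the start; "moment": the same for the moment, N m; "grip_width": finger opening in m; "grip_force": force on a finger pad.
Only numpy, scipy, OpenCV 4.12 (cv2) and the standard library are available. Lean on these libraries where they do the work, as an engineer would, in place of code of your own. Each camera call takes 0.05 s, during which the arm holds its last target. There are 200 camera calls.

## Working session

There is one attempt and no reset: what is moved stays moved. The work goes in short steps, Python scripts to look and compute and a tool call to move; the robot and the scene stay as the last step left them, time stands still between calls to the robot, and variables do not carry over. Pictures are saved under pics/ and viewed, at most 10 in all, crops included, and the job is handed in when it is done.

Besides the shell and the picture viewer there is one more tool, called after "Call:" as name(argument=value, ...) on one line, values as JSON. arm_command: Moves the arm, as the interface text tells. Its arguments: {"type":"object","properties":{"deltas":{"type":"array"},"newtons":{"type":"number"}},"required":["deltas"]}

```bash
mkdir -p pics
cat > h.py <<'E'
import numpy as np, cv2
from rig import status, imaging, order
def grab(n,tag):
    p=imaging.camera_params(n); im,d=imaging.camera(n)
    np.savez(f'pics/{tag}.npz',im=im,d=d,K=p['intrinsics'],k1=p['k1'],T=p['camera_from_world'])
    cv2.imwrite(f'pics/{tag}.png',im[:,:,::-1]); return im,d,p
def load(tag): return np.load(f'pics/{tag}.npz')
def ray(f,u,v):
    K=f['K'];k=float(f['k1']);xd=(u-K[0,2])/K[0,0];yd=(v-K[1,2])/K[1,1]
    x,y=xd,yd
    for _ in range(30):
        s=1+k*(x*x+y*y);x,y=xd/s,yd/s
    W=np.linalg.inv(f['T']);return W[:3,3],W[:3,:3]@np.array([x,-y,-1.0])
def atz(f,u,v,z): o,r=ray(f,u,v);return o+r*(z-o[2])/r[2]
def dep(f,u,v,w=1):
    d=f['d'][v-w:v+w+1,u-w:u+w+1];o,r=ray(f,u,v);return o+r*np.median(d[d>0])
def proj(f,P):
    P=np.asarray(P,float);c=f['T']@np.r_[P,1];x,y=c[0]/-c[2],-c[1]/-c[2];s=1+float(f['k1'])*(x*x+y*y)
    return f['K'][0,0]*x*s+f['K'][0,2],f['K'][1,1]*y*s+f['K'][1,2]
def tri(*obs):
    A=np.zeros((3,3));b=np.zeros(3)
    for f,u,v in obs:
        o,r=ray(f,u,v);r=r/np.linalg.norm(r);M=np.eye(3)-np.outer(r,r);A+=M;b+=M@o
    return np.linalg.solve(A,b)
E
ls
python3 - <<'E'
from h import *
print(status.get_obs())
for n in('scene','side'):
    im,d,p=grab(n,n+'0');print(n,p['intrinsics'],p['k1'],np.linalg.inv(p['camera_from_world'])[:3])
E
```

```text
h.py
pics
{'time': 0.0, 'q': array([-1.38552195e+00,  5.28440264e-01,  1.43392067e+00,  8.86797526e-06,
        1.18135606e+00, -1.78494455e-01]), 'joint_velocities': array([-0.00075178,  0.00053963,  0.00054131,  0.00152588, -0.00215057,
        0.00068266]), 'joint_torque': array([ 2.77575697e-05, -4.40037096e+01, -1.76594210e+01,  6.34410605e-02,
        5.82223583e-02, -1.58458406e-04]), 'position': array([ 0.22227084, -0.58335979,  0.22158169]), 'tool_rot': array([ 9.83504330e-01,  1.80881465e-01,  4.99463244e-07, -1.06217533e-03]), 'ft_force': array([-0.05971801,  0.48064492,  0.36266957]), 'moment': array([-0.02561908,  0.0096741 ,  0.015694  ]), 'grip_force': 0.0, 'grip_width': 0.08705124321737533}
scene [[487.6621665    0.         283.78343244]
 [  0.         487.6621665  210.4398753 ]
 [  0.           0.           1.        ]] -0.10694560813049322 [[ 0.63455058  0.46857542 -0.61464025 -0.28406927]
 [-0.77278492  0.37210011 -0.5141449  -0.73810655]
 [-0.01220796  0.80123566  0.59822436  0.99529796]]
side [[524.01936639   0.         290.4794639 ]
 [  0.         524.01936639 210.42728058]
 [  0.           0.           1.        ]] -0.17474073801365145 [[-0.48905714  0.71362364 -0.50156197 -0.17098474]
 [-0.87224927 -0.40148688  0.27926599  0.42055475]
 [-0.00207974  0.57406409  0.81880773  1.40520474]]
```

View pics/scene0.png

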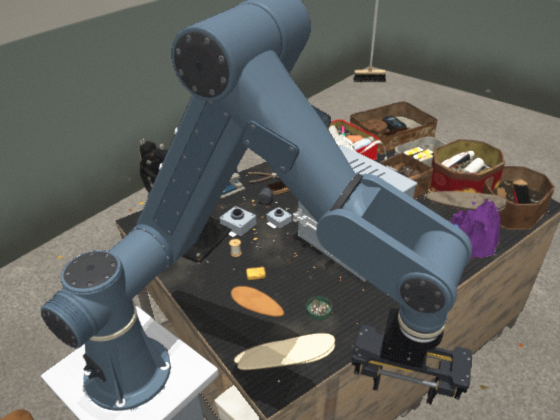

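View pics/side0.png

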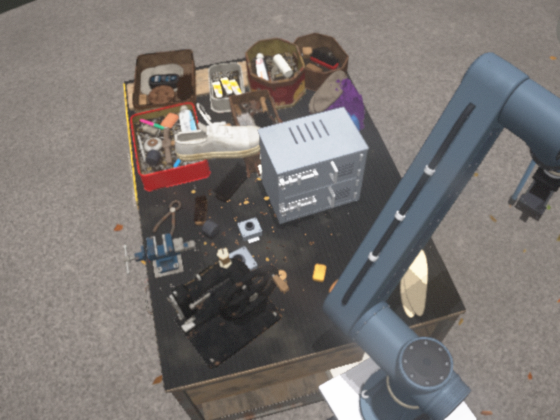

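The scene view shows two control boxes, at (237,217), which looks larger, and (280,215). The cabinet is at about (355,215), with the spool at (235,248), wax at (256,273) and tin at (319,307). The side view shows the cabinet roof with corners near (258,128), (336,113), (367,148) and (275,182), and the bolts and handles on its front.

Run:
```python
from h import *
np.set_printoptions(precision=4,suppress=True)
s=load('scene0');e=load('side0')
print('btns scene dep',dep(s,237,211),dep(s,280,212),'side',dep(e,250,226),dep(e,243,257))
for n,u,v in(('spool',235,243),('wax',256,271),('tin',319,306),('roll',265,195)): print(n,dep(s,u,v))
print('wax side',dep(e,319,270),'roll?',dep(e,210,228))
# roof points from side depth
H,W=e['d'].shape;pts=[]
for v in range(90,200):
    for u in range(240,385):
        if e['d'][v,u]>0:
            o,r=ray(e,u,v);P=o+r*e['d'][v,u]
            if .25<P[2]<.27 and P[0]>.4: pts.append(P)
pts=np.array(pts,dtype=np.float32);print(len(pts),np.median(pts[:,2]))
R=cv2.minAreaRect(pts[:,:2]);print(R,cv2.boxPoints(R))
sc=cv2.resize(s['im'][180:240,210:310],None,fx=6,fy=6,interpolation=cv2.INTER_CUBIC)
ec=cv2.resize(e['im'][100:285,200:385],None,fx=3.2,fy=3.2,interpolation=cv2.INTER_CUBIC)
cv2.imwrite('pics/c1.png',sc[:,:,::-1]);cv2.imwrite('pics/c2.png',ec[:,:,::-1])
```

```text
btns scene dep [0.5762 0.1762 0.0654] [0.6815 0.0858 0.0416] side [0.6745 0.0944 0.0415] [0.5812 0.1645 0.049 ]
spool [0.4748 0.0894 0.0453]
wax [ 0.4445 -0.021   0.0186]
tin [ 0.4511 -0.2404  0.0164]
roll [0.7264 0.19   0.0393]
wax side [ 0.4462 -0.0204  0.0181] roll? [0.7285 0.2072 0.0424]
4556 0.25943044Traceback (most recent call last):
  File "<stdin>", line 15, in <module>
cv2.error: OpenCV(4.12.0) /io/opencv/modules/imgproc/src/convhull.cpp:143: error: (-215:Assertion failed) total >= 0 && (depth == CV_32F || depth == CV_32S) in function 'convexHull'
```

Run:
```python
from h import *
np.set_printoptions(precision=4,suppress=True)
s=load('scene0');e=load('side0')
pts=[]
for v in range(90,200):
    for u in range(240,385):
        if e['d'][v,u]>0:
            o,r=ray(e,u,v);P=o+r*e['d'][v,u]
            if .25<P[2]<.27 and P[0]>.4 and P[1]<0.15: pts.append(P)
pts=np.array(pts,dtype=np.float32)
R=cv2.minAreaRect(np.ascontiguousarray(pts[:,:2]));print(R,cv2.boxPoints(R),[proj(e,[*c,.26]) for c in cv2.boxPoints(R)])
sc=cv2.resize(s['im'][180:240,210:310],None,fx=6,fy=6,interpolation=cv2.INTER_CUBIC)
ec=cv2.resize(e['im'][100:285,200:385],None,fx=3.2,fy=3.2,interpolation=cv2.INTER_CUBIC)
c=np.zeros((592,800,3),np.uint8);c[:360,:600]=sc
cv2.imwrite('pics/c1.png',sc[:,:,::-1]);cv2.imwrite('pics/c2.png',ec[:,:,::-1])
```

```text
((0.7159099578857422, -0.1528359353542328), (0.2893415689468384, 0.22038182616233826), 80.40718841552734) [[ 0.5832 -0.2771]
 [ 0.8005 -0.3138]
 [ 0.8487 -0.0286]
 [ 0.6314  0.0082]] [(np.float64(373.9137968773876), np.float64(154.99491840749965)), (np.float64(343.959464406483), np.float64(105.08513888192019)), (np.float64(255.86352409433846), np.float64(127.47951887321426)), (np.float64(279.56982592763154), np.float64(181.3787421246902))]
```

View pics/c2.png

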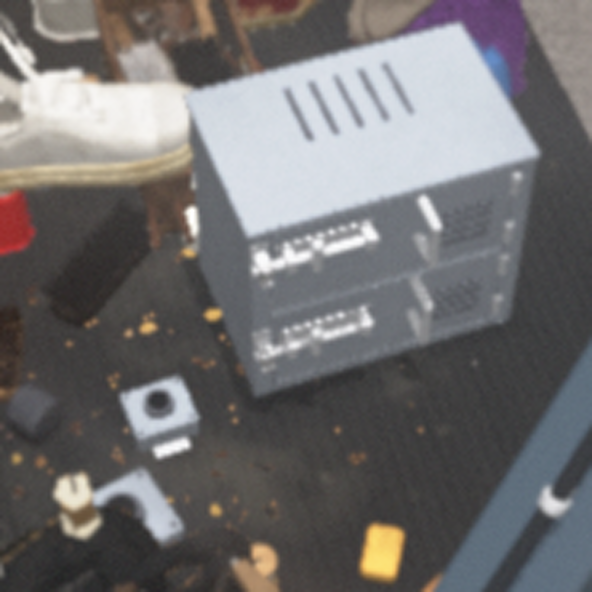

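The crop shows roof corners at front-left (250,236), front-right (538,154), back-right (462,22) and back-left (188,96). The upper knob area is near (370,230)/(265,255), and the upper handle is at (428,215). The large box, partly behind the machine, is at (140,505).

Run:
```python
from h import *
np.set_printoptions(precision=4,suppress=True)
s=load('scene0');e=load('side0')
C=[atz(e,200+x/3.2,100+y/3.2,.26) for x,y in((250,236),(538,154),(462,22),(188,96))]
C=np.array(C);print(C,[np.linalg.norm(C[i]-C[(i+1)%4]) for i in range(4)])
y=C[0]-C[1]+C[3]-C[2];y/=np.linalg.norm(y);x=np.array([y[1],-y[0],0])
cen=C[:,:2].mean(0);yaw=np.arctan2(x[1],x[0]);print('cen',cen,'yaw',yaw)
F=C[:2].mean(0)+x*.002 # front plane mid
for n,a,b,z in(('hinge',-.12,0,.134),('handle',-.025,.035,.214),('knob',.085,.026,.242),('knobdrawn',.055,.026,.242)):
    P=F+y*a-x*b;P[2]=z;print(n,P,proj(e,P),proj(s,P))
```

```text
[[ 0.6573 -0.0013  0.26  ]
 [ 0.6134 -0.2774  0.26  ]
 [ 0.793  -0.3106  0.26  ]
 [ 0.835  -0.0313  0.26  ]] [np.float64(0.27957278240784106), np.float64(0.18260333509635343), np.float64(0.2823758530369514), np.float64(0.1801849061050305)]
cen [ 0.7247 -0.1552] yaw -0.1533339849500096
hinge [ 0.619  -0.2583  0.134 ] (np.float64(357.3698329036813), np.float64(176.2227937147652)) (np.float64(362.3116457060131), np.float64(243.06166401978695))
handle [ 0.5989 -0.1591  0.214 ] (np.float64(335.62036329721604), np.float64(176.67556221559065)) (np.float64(329.37110017182755), np.float64(209.23922788046295))
knob [ 0.6246 -0.0517  0.242 ] (np.float64(299.3934210464727), np.float64(178.78379398169812)) (np.float64(303.6046968600782), np.float64(182.65819073702406))
knobdrawn [ 0.6201 -0.0814  0.242 ] (np.float64(309.23241135008766), np.float64(175.88562283085167)) (np.float64(311.12388571228115), np.float64(187.0656185696226))
```

View pics/c1.png

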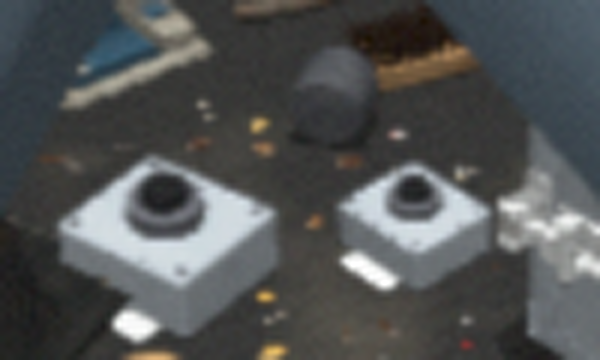

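Run:
```python
from h import *
np.set_printoptions(precision=4,suppress=True,linewidth=200)
s=load('scene0');e=load('side0')
def cloud(f):
    K=f['K'];d=f['d'];H,W=d.shape;u,v=np.meshgrid(np.arange(W),np.arange(H))
    p=cv2.undistortPoints(np.stack([u,v],-1).reshape(-1,1,2).astype(float),K,np.array([f['k1'],0,0,0],float)).reshape(-1,2)
    D=d.ravel();T=np.linalg.inv(f['T']);P=np.c_[p[:,0]*D,-p[:,1]*D,-D]@T[:3,:3].T+T[:3,3];return P[D>0]
P=np.r_[cloud(s),cloud(e)]
g=np.full((18,20),0)
for x,y,z in P:
    i=int((x-.30)/.025);j=int((y+.05)/.025)
    if 0<=i<18 and 0<=j<20 and z<.45: g[i,j]=max(g[i,j],z*1000)
print('cols y',np.round(-.05+.025*np.arange(20),3))
for i in range(18):print('%.3f'%(.3+.025*i),' '.join('%4d'%a for a in g[i]))
```

```text
cols y [-0.05  -0.025  0.     0.025  0.05   0.075  0.1    0.125  0.15   0.175  0.2    0.225  0.25   0.275  0.3    0.325  0.35   0.375  0.4    0.425]
0.300    7    6    6    7    6    9    7    7  293    7    7    5    9    6    7    5    9    5    4    6
0.325    9    8    5    7    6    6    7    6  294    5    6  264   18  334  319   19   23   19    6    6
0.350   10    9    8    6    7    6    7  261  324  344  352  354  352  341  323   22   21   22   13    4
0.375   11    5    6    9    6    5    7  277  326  339  343  345  275   19   21   20  270  265   16    6
0.400   14   23   20    7    6    7    5   19   27   47   38  282  279  289  292  294  305  319  308    5
0.425   23   25   22    4    8    6    5    8   52  215  266  344  363  320  316  313  306  318  303    6
0.450   25   24    4    7    6   49   48    5   30   91  269  348  358  296  298  291  286  296   15    7
0.475    7    9    6    8    5   49   47    7   22   93  254    0    0    0    0   16   18   20   21    5
0.500    9    7    8    9    7    6    5    5   18   24   20   17   19   20   23   20   19   17   25   
[... 256 characters left out ...]
  45   64   66   49   40    5    5    1    0    0    8    5    6
0.600  258    9    6    5    8    6    8   45   45   52   43   39    2    6    6    3    5    6    5    4
0.625  264  237  240    8   29   31    8    8    7   29    0    5    7    6    6    6    6    4    6    4
0.650  263  263  255    7   33   47   41   33    7    8    7    7    5    7    8  100   22   21    6    6
0.675  264  263    7    7   34   49   46   34    5    9    6    7   65   72   84  102  102  102  105    6
0.700  265  264    6    7   30   34   33    7    5   49   49    6   57   76   85  104  102  103  106   90
0.725  265  264    5    9    9    7    5    5   31   50   51   37    7    5   96  102   99  107  106   84
```

Call:
arm_command(deltas=[-1,0,0,-0.06,0,-1,0,0,-0.06,0,-1,0,0,-0.06,0,-1,0.06,0,0,0,-1,0.06,-0.02,0,0,-1,0.05,-0.04,0,0])

```text
time: 0.85
position: [0.3602, -0.4684, 0.4015]
tool_rot: [0.984, 0.181, 0.0, -0.0]
ft_force: [0.2, 0.8, 0.4]
grip_width: 0.0352
grip_force: 0.0
```

Run:
```python
from h import *
np.set_printoptions(precision=4,suppress=True,linewidth=200)
s=load('scene0')
for n,u,v in(('wrist',424,293),('elbow',205,62),('shoulder',92,270),('wristL',335,215)):print(n,dep(s,u,v))
o=status.get_obs();print(o['q'],np.hypot(*o['position'][:2]),o['position'])
grab('wrist','w1')
```

```text
wrist [ 0.1625 -0.5981  0.5363]
elbow [ 0.1011 -0.2941  0.7901]
shoulder [-0.002  -0.0119  0.348 ]
wristL [ 0.1434 -0.4669  0.612 ]
[-1.1045  0.3319  1.262   0.0006  1.5484  0.1025] 0.5908852663685036 [ 0.3602 -0.4684  0.4015]
```

Call:
arm_command(deltas=[-1,-0.02,-0.06,0,0,-1,-0.02,-0.06,0,0,-1,0.0,-0.06,0,0,-1,0.02,-0.055,0,0,-1,0.02,-0.055,0,0,-1,0.04,-0.04,0,0,-1,0.055,-0.02,0,0,-1,0.055,-0.02,0,0,-1,0.055,-0.02,0,0,-1,0.04,-0.04,0,0])

```text
time: 2.15
position: [0.4373, 0.0197, 0.4021]
tool_rot: [0.984, 0.181, 0.0, 0.0]
ft_force: [0.3, -0.2, 0.4]
grip_width: 0.0003
grip_force: 0.0
```

Call:
arm_command(deltas=[-1,0,0,0,0.1725,-1,0,0,0,0.1725,-1,0,0,0,0.1725,-1,0.032,-0.042,-0.01,0,-1,0.032,-0.042,-0.01,0,-1,0.032,-0.042,-0.01,0,-1,0,0,0,0,-1,0,0,0,0])

```text
time: 3.15
position: [0.5488, 0.1281, 0.4317]
tool_rot: [0.997, -0.077, -0.001, 0.0]
ft_force: [0.2, 0.0, -0.2]
grip_width: 0.0005
grip_force: 0.0
```

Run:
```python
from h import *
print(status.get_obs()['position'],status.get_obs()['tool_rot'])
im,d,p=grab('wrist','w2')
f=load('w2');print(np.linalg.inv(f['T'])[:3],proj(f,[.574,.172,.065]),proj(f,[.6246,-.0517,.242]))
```

```text
[0.54881356 0.12805795 0.43165297] [ 9.97057953e-01 -7.66395012e-02 -1.27723743e-03  4.40260552e-04]
[[-0.153518    0.94553049  0.28706153  0.62765934]
 [-0.98814474 -0.14733259 -0.04316341  0.11606354]
 [ 0.00148119 -0.29028471  0.95693918  0.59293927]] (np.float64(249.28186066288123), np.float64(151.5881533302325)) (np.float64(434.0501181255215), np.float64(92.65421513194842))
```

View pics/w2.png

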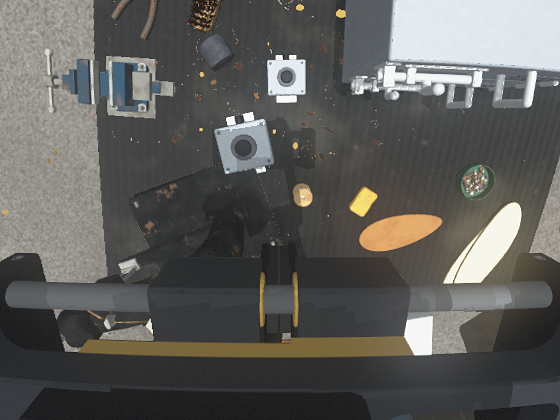

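The wrist view shows the large box with its button at about (243,147), the small box at (287,77), the machine below left, and the cabinet top right with the bolt and handles at rows 75–105. I'll triangulate the button and enlarge the cabinet front.

Run:
```python
from h import *
np.set_printoptions(precision=4,suppress=True,linewidth=200)
s=load('scene0');f=load('w2')
g=cv2.cvtColor(f['im'],cv2.COLOR_RGB2GRAY)
c=cv2.HoughCircles(cv2.medianBlur(g[110:180,205:285],3),cv2.HOUGH_GRADIENT,1,20,param1=80,param2=12,minRadius=6,maxRadius=20);print(c)
P=tri((s,237,211.3),(f,243,147.5));print(P,dep(f,243,148),atz(f,243,147.5,.06))
cv2.imwrite('pics/c3.png',cv2.resize(f['im'][55:125,340:560],None,fx=3.6,fy=3.6,interpolation=cv2.INTER_CUBIC)[:,:,::-1])
```

```text
[[[37.5 37.5  8.8]]]
[0.5816 0.1819 0.0583] [0.5811 0.1816 0.0613] [0.5818 0.1816 0.06  ]
```

View pics/c3.png

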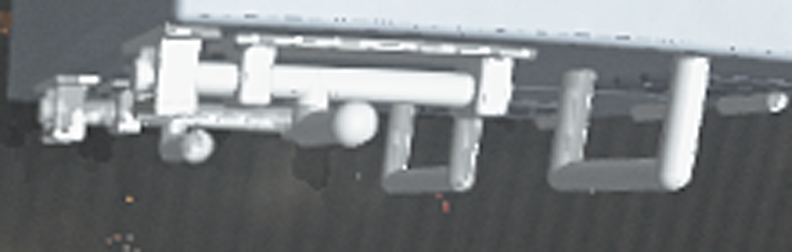

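Call:
arm_command(deltas=[-1,0.0122,-0.029,0,0,-1,0.0122,-0.029,0,0,-1,0,0,0.058,0,-1,0,0,0.058,0,-1,0,0,0.058,0,-1,0,0,0.058,0,-1,0,0,0.058,0,-1,0,0,0.058,0,-1,0,0,0,0,-1,0,0,0,0], newtons=20)

```text
time: 4.45
position: [0.584, 0.1815, 0.0867]
tool_rot: [0.997, -0.077, 0.002, -0.0]
ft_force: [0.2, -0.8, 1.2]
grip_width: 0.0003
grip_force: 0.0
```

Run:
```python
from h import *
np.set_printoptions(precision=4,suppress=True,linewidth=200)
o=status.get_obs();print(o['position'],o['ft_force'])
grab('wrist','w3');grab('scene','s3');f=load('w3');print(proj(f,[.5816,.1818,.06]))
s=load('s3');print(proj(s,o['position']))
a=cv2.resize(f['im'],(400,300));b=cv2.resize(s['im'][150:270,160:320],(400,300),interpolation=cv2.INTER_CUBIC)
cv2.imwrite('pics/c4.png',np.hstack([a,b])[:,:,::-1])
```

```text
[0.584  0.1815 0.0867] [ 0.1598 -0.8325  1.2349]
(np.float64(278.4790450000097), np.float64(246.61038412583537))
(np.float64(237.03422496295468), np.float64(203.8620689951907))
```

View pics/c4.png

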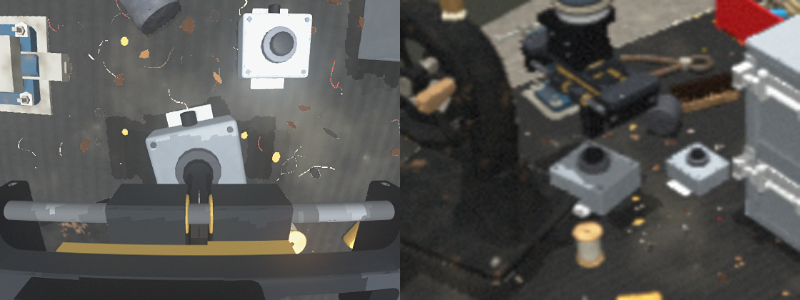

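The fingertips sit right above the large box's button (wrist crop around (198,165)), so I'll press.

Call:
arm_command(deltas=[-1,-0.002,0,0.012,0,-1,0,0,0.01,0,-1,0,0,0.003,0,-1,0,0,0,0])

```text
time: 5.05
position: [0.5804, 0.1823, 0.0594]
tool_rot: [0.997, -0.077, -0.0, 0.0]
ft_force: [-1.2, 0.2, 2.1]
grip_width: 0.0008
grip_force: 1.2
```

Call:
arm_command(deltas=[-1,0,0,0.003,0,-1,0,0,0.003,0,-1,0,0,0,0])

```text
time: 5.42
position: [0.5805, 0.1824, 0.0562]
tool_rot: [0.997, -0.077, 0.0, 0.0]
ft_force: [-5.3, -0.8, 17.5]
grip_width: 0.0005
grip_force: 8.9
```

Call:
arm_command(deltas=[-1,0,0,0.002,0,-1,0,0,0,0])

```text
time: 5.68
position: [0.5806, 0.1824, 0.0559]
tool_rot: [0.997, -0.077, 0.0, 0.0]
ft_force: [-7.8, -1.3, 28.1]
grip_width: 0.0006
grip_force: 13.9
```

Run:
```python
from h import *
grab('scene','s4');a=load('s3')['im'][195:225,220:255];b=load('s4')['im'][195:225,220:255]
cv2.imwrite('pics/c5.png',np.hstack([cv2.resize(x,(390,334),interpolation=cv2.INTER_CUBIC) for x in(a,b)])[:,:,::-1])
```

```text
(no output)
```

View pics/c5.png

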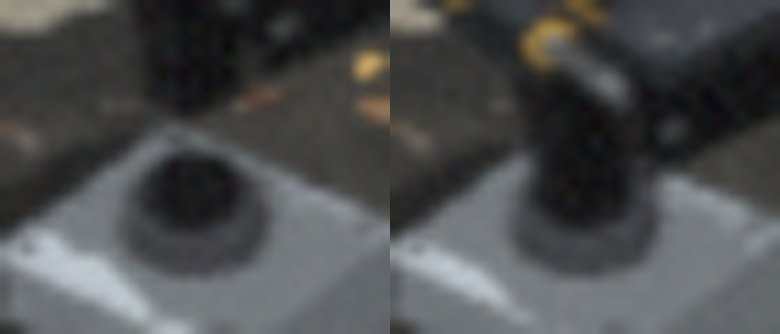

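The right half shows the fingertips centred on the button inside its housing ring, against a firm stop. I'll lift slowly to check the travel.

Call:
arm_command(deltas=[-1,0,0,-0.003,0,-1,0,0,0,0])

```text
time: 5.98
position: [0.5805, 0.1824, 0.0563]
tool_rot: [0.997, -0.077, 0.0, -0.0]
ft_force: [-3.2, -0.0, 11.2]
grip_width: 0.0006
grip_force: 6.0
```

Call:
arm_command(deltas=[-1,0,0,-0.0015,0,-1,0,0,0,0])

```text
time: 6.22
position: [0.5805, 0.1824, 0.0564]
tool_rot: [0.997, -0.077, -0.0, -0.0]
ft_force: [-1.3, 1.1, 8.0]
grip_width: 0.0005
grip_force: 3.7
```

Call:
arm_command(deltas=[-1,0,0,-0.0015,0,-1,0,0,0,0])

```text
time: 6.48
position: [0.5805, 0.1824, 0.0574]
tool_rot: [0.997, -0.077, -0.0, -0.0]
ft_force: [-1.3, 1.4, 2.8]
grip_width: 0.0005
grip_force: 1.7
```

Call:
arm_command(deltas=[-1,0,0,-0.0015,0,-1,0,0,0,0])

```text
time: 6.72
position: [0.5805, 0.1824, 0.0589]
tool_rot: [0.997, -0.077, -0.0, -0.0]
ft_force: [-1.2, -0.0, 2.3]
grip_width: 0.0005
grip_force: 1.3
```

Call:
arm_command(deltas=[-1,0,0,-0.0015,0,-1,0,0,0,0])

```text
time: 6.98
position: [0.5807, 0.1823, 0.0605]
tool_rot: [0.997, -0.077, 0.0, -0.0]
ft_force: [-0.8, 0.6, 1.4]
grip_width: 0.0009
grip_force: 1.0
```

Call:
arm_command(deltas=[-1,0,0,-0.0015,0,-1,0,0,0,0])

```text
time: 7.22
position: [0.5809, 0.1822, 0.0621]
tool_rot: [0.997, -0.077, 0.0, -0.0]
ft_force: [0.2, -0.1, 1.7]
grip_width: 0.0004
grip_force: 0.6
```

Call:
arm_command(deltas=[-1,0,0,-0.055,0,-1,0,0,-0.058,0,-1,0,0,-0.058,0,-1,0,0,-0.058,0,-1,0,0,-0.058,0,-1,0,0,-0.053,0,-1,0.007,0.061,0,0,-1,0,0.061,0,0,-1,0,0.061,0.04,0,-1,0,0,0.04,0,-1,0,0,0,0,-1,0,0,0,0])

```text
time: 8.72
position: [0.562, 0.0092, 0.3291]
tool_rot: [0.997, -0.076, 0.001, 0.0]
ft_force: [0.6, 0.2, -0.1]
grip_width: 0.0004
grip_force: 0.0
```

Run:
```python
from h import *
np.set_printoptions(precision=4,suppress=True,linewidth=200)
o=status.get_obs();print(o['position'])
grab('wrist','w5');f=load('w5');print(proj(f,[.6246,-.0517,.25]),proj(f,[.599,-.159,.246]))
cv2.imwrite('pics/c6.png',cv2.resize(f['im'][:260],None,fx=1.42,fy=1.42)[:,:,::-1])
```

```text
[0.562  0.0092 0.3291]
(np.float64(346.91519461701427), np.float64(125.67897731518403)) (np.float64(484.2173974617261), np.float64(139.6263056249599))
```

View pics/c6.png

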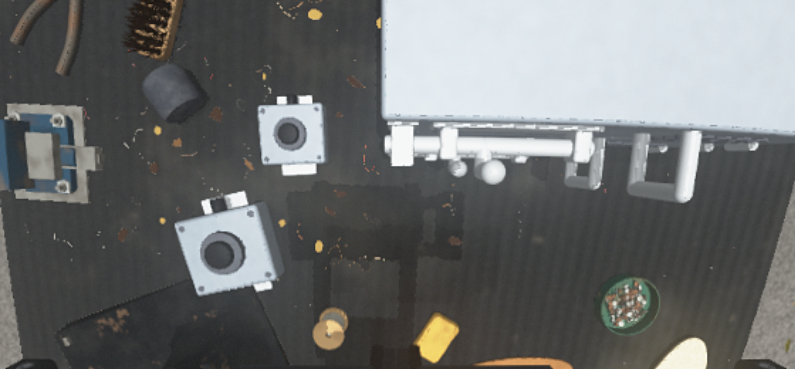

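The ball of the upper knob is at (345,120) in full-picture pixels, and the top end of the upper handle bar is at (480,136.5).

Run:
```python
from h import *
np.set_printoptions(precision=4,suppress=True,linewidth=200)
a=load('w2');f=load('w5');g=load('side0')
print('ball',tri((a,438.6,89.2),(f,345,120.4)),atz(f,345,120.4,.25),dep(f,345,120))
print('handle',tri((a,528.3,105),(f,480.5,136.5)),atz(f,480.5,136.5,.241))
C=[atz(f,u/1.42,v/1.42,.26) for u,v in((384,119),(795,134))];print(C,np.arctan2(C[0][0]-C[1][0],C[0][1]-C[1][1]))
```

```text
ball [ 0.6282 -0.0495  0.2566] [ 0.6286 -0.0507  0.25  ] [ 0.6291 -0.0497  0.2553]
handle [ 0.6    -0.159   0.2425] [ 0.6011 -0.159   0.241 ]
[array([ 0.661 , -0.0007,  0.26  ]), array([ 0.6271, -0.2103,  0.26  ])] 0.16042423576621764
```

Call:
arm_command(deltas=[-1,0.036,0.004,0,0,-1,0.036,0.004,0,0,-1,0,0,0.045,0,-1,0,0,0.046,0,-1,0,0,0,0,-1,0,0,0,0])

```text
time: 9.52
position: [0.6319, -0.0096, 0.239]
tool_rot: [0.997, -0.076, 0.001, 0.0]
ft_force: [-0.6, -0.8, -0.1]
grip_width: 0.0006
grip_force: 0.0
```

Call:
arm_command(deltas=[-1,0,0.01,0,0,-1,0,0.01,0,0,-1,0,0.005,0,0,-1,0,0,0,0])

```text
time: 10.02
position: [0.6269, -0.0354, 0.237]
tool_rot: [0.997, -0.077, 0.0, -0.0]
ft_force: [-0.3, -0.2, -0.3]
grip_width: 0.0005
grip_force: 0.0
```

Call:
arm_command(deltas=[-1,0,0.008,0,0,-1,0,0.008,0,0,-1,0,0.006,0,0,-1,0,0,0,0])

```text
time: 10.52
position: [0.6236, -0.0572, 0.2367]
tool_rot: [0.997, -0.077, -0.0, 0.0]
ft_force: [-0.1, -0.2, 0.2]
grip_width: 0.0005
grip_force: 0.0
```

Call:
arm_command(deltas=[-1,0,0.004,0,0,-1,0,0,0,0])

```text
time: 10.78
position: [0.623, -0.0606, 0.2367]
tool_rot: [0.997, -0.077, -0.0, 0.0]
ft_force: [-0.2, 0.5, -0.6]
grip_width: 0.0006
grip_force: 0.2
```

Call:
arm_command(deltas=[-1,0,0.003,0,0,-1,0,0,0,0])

```text
time: 11.02
position: [0.6225, -0.0634, 0.2367]
tool_rot: [0.997, -0.077, -0.0, 0.0]
ft_force: [0.3, 1.0, -0.6]
grip_width: 0.0006
grip_force: 0.4
```

Call:
arm_command(deltas=[-1,0,0.005,0,0,-1,0,0.005,0,0,-1,0,0,0,0])

```text
time: 11.4
position: [0.6204, -0.0669, 0.2368]
tool_rot: [0.997, -0.077, -0.001, -0.006]
ft_force: [0.8, 16.0, 2.1]
grip_width: 0.0009
grip_force: 7.7
```

Call:
arm_command(deltas=[-1,0,0.005,0,0,-1,0,0.004,0,0,-1,0,0,0,0])

```text
time: 11.78
position: [0.6182, -0.0676, 0.2369]
tool_rot: [0.997, -0.077, -0.002, -0.014]
ft_force: [0.4, 31.7, 6.9]
grip_width: 0.0003
grip_force: 16.1
```

Call:
arm_command(deltas=[-1,0,0.003,0,0,-1,0,0,0,0])

```text
time: 12.02
position: [0.6175, -0.0678, 0.2369]
tool_rot: [0.997, -0.076, -0.003, -0.016]
ft_force: [0.0, 37.9, 8.9]
grip_width: 0.0
grip_force: 18.8
```

Call:
arm_command(deltas=[-1,0,0.003,0,0,-1,0,0,0,0])

```text
time: 12.28
position: [0.6167, -0.068, 0.237]
tool_rot: [0.997, -0.076, -0.003, -0.018]
ft_force: [0.8, 42.2, 8.7]
grip_width: 0.0003
grip_force: 21.6
```

Call:
arm_command(deltas=[-1,0,-0.02,0,0,-1,0,-0.02,0,0,-1,0,0,-0.05,0,-1,0,0,-0.04,0,-1,-0.05,-0.015,0,0,-1,0,0,0,0,-1,0,0,0,0])

```text
time: 13.15
position: [0.5783, -0.0269, 0.3271]
tool_rot: [0.997, -0.077, 0.001, 0.001]
ft_force: [0.3, 0.5, -0.4]
grip_width: 0.0006
grip_force: 0.0
```

Run:
```python
from h import *
np.set_printoptions(precision=4,suppress=True,linewidth=200)
o=status.get_obs();print(o['position'],o['ft_force'])
grab('wrist','w6');f=load('w6');print(proj(f,[.6286,-.0507,.25]),proj(f,[.6240,-.0803,.25]))
cv2.imwrite('pics/c7.png',cv2.resize(f['im'][60:200,240:560],None,fx=2.5,fy=2.5,interpolation=cv2.INTER_CUBIC)[:,:,::-1])
```

```text
[ 0.5783 -0.0269  0.3271] [ 0.3488  0.4738 -0.3789]
(np.float64(299.4011783596942), np.float64(150.0698012487283)) (np.float64(339.56533612985925), np.float64(150.16536218359022))
```

View pics/c7.png

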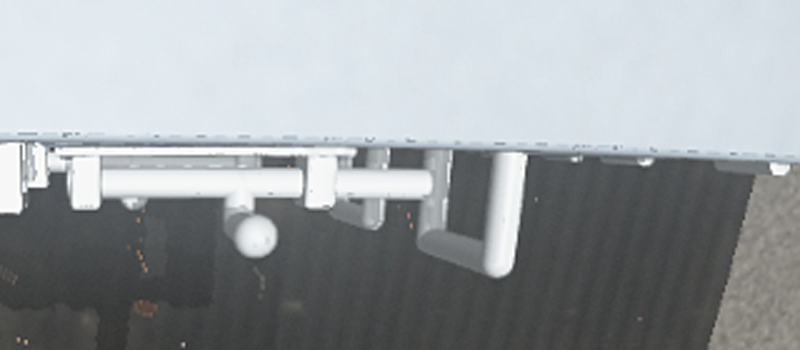

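The ball is now at about (343,154) in full-picture pixels, at the predicted drawn position, and the rod is out of the staple. Next I'll refine the handle.

Run:
```python
from h import *
np.set_printoptions(precision=4,suppress=True,linewidth=200)
a=load('w2');b=load('w5');f=load('w6')
print('ball',atz(f,342.8,154.4,.25));
P=tri((a,528.3,105),(b,480.5,136.5),(f,438.8,168));print('handle',P,atz(f,438.8,168,.241))
o=status.get_obs();x=np.array([.988,-.153]);y=np.array([-.153,-.988]);d=P[:2]-o['position'][:2];print(d@x,d@y,o['q'])
```

```text
ball [ 0.6205 -0.0824  0.25  ]
handle [ 0.6    -0.1556  0.2478] [ 0.5971 -0.1595  0.241 ]
0.04060822022642329 0.12384480487917003 [-0.239   0.3617  1.4147 -0.0008  1.3634  1.4865]
```

Call:
arm_command(deltas=[-0.2,0.01,0.042,0,0,-0.2,0.015,0.042,0,0,-0.2,0.015,0.042,0,0,-0.2,0,0,0.03,0,-0.2,0,0,0,0,-0.2,0,0,0,0], newtons=30)

```text
time: 13.95
position: [0.5988, -0.1569, 0.2971]
tool_rot: [0.997, -0.077, 0.0, 0.0]
ft_force: [0.5, 0.1, 0.4]
grip_width: 0.0347
grip_force: 0.0
```

Call:
arm_command(deltas=[-0.2,0,0,0.03,0,-0.2,0,0,0.03,0,-0.2,0,0,0.02,0,-0.2,0,0,0,0])

```text
time: 14.45
position: [0.5979, -0.1559, 0.2164]
tool_rot: [0.997, -0.076, -0.001, -0.0]
ft_force: [0.4, 0.4, -0.2]
grip_width: 0.0349
grip_force: 0.0
```

Call:
arm_command(deltas=[-1,0,0,0,0,-1,0,0,0,0,-1,0,0,0,0,-1,0,0,0,0,-1,0,0,0,0])

```text
time: 15.08
position: [0.5991, -0.1589, 0.218]
tool_rot: [0.997, -0.077, 0.002, 0.002]
ft_force: [0.1, -5.3, 0.9]
grip_width: 0.009
grip_force: 29.9
```

Call:
arm_command(deltas=[-1,-0.0138,0.0063,0,-0.15,-1,-0.0138,0.0063,0,-0.15,-1,-0.0138,0.0063,0,-0.15,-1,0,0,0,0])

```text
time: 15.58
position: [0.5581, -0.178, 0.218]
tool_rot: [0.989, 0.147, 0.002, 0.003]
ft_force: [2.6, -4.1, 0.1]
grip_width: 0.0091
grip_force: 30.0
```

Call:
arm_command(deltas=[-1,-0.0138,0.0063,0,-0.15,-1,-0.0138,0.0063,0,-0.15,-1,-0.0138,0.0063,0,-0.15,-1,-0.0138,0.0063,0,-0.15,-1,0,0,0,0])

```text
time: 16.2
position: [0.5238, -0.2262, 0.2179]
tool_rot: [0.902, 0.432, 0.002, 0.003]
ft_force: [3.6, -3.3, 0.9]
grip_width: 0.0089
grip_force: 29.9
```

Call:
arm_command(deltas=[-1,-0.0138,0.0063,0,-0.15,-1,-0.0138,0.0063,0,-0.15,-1,-0.0138,0.0063,0,-0.15,-1,-0.0138,0.0063,0,-0.15,-1,-0.0138,0.0063,0,-0.15,-1,0,0,0,0,-1,0,0,0,0])

```text
time: 17.08
position: [0.5266, -0.298, 0.2179]
tool_rot: [0.681, 0.732, 0.0, 0.001]
ft_force: [1.3, -1.9, 5.7]
grip_width: 0.0094
grip_force: 29.9
```

Call:
arm_command(deltas=[-0.2,0,0,0,0,-0.2,0,0,0,0,-0.2,0,0,0,0,-0.2,0,0,0,0])

```text
time: 17.58
position: [0.5257, -0.2974, 0.2164]
tool_rot: [0.68, 0.733, 0.0, -0.001]
ft_force: [-0.2, -0.6, 0.4]
grip_width: 0.0333
grip_force: 0.0
```

Call:
arm_command(deltas=[-0.2,0,0,-0.02,0,-0.2,0,0,-0.03,0,-0.2,0,0,-0.05,0,-0.2,0,0,-0.05,0,-0.2,0,0,-0.04,0,-0.2,0,0,0,0,-0.2,0,0,0,0])

```text
time: 18.45
position: [0.5255, -0.2975, 0.4057]
tool_rot: [0.68, 0.733, -0.0, -0.001]
ft_force: [1.2, 1.0, 0.0]
grip_width: 0.0351
grip_force: 0.0
```

Run:
```python
from h import *
np.set_printoptions(precision=4,suppress=True,linewidth=200)
o=status.get_obs();print(o['time'],o['position'],o['ft_force'])
def cloud(f):
    K=f['K'];d=f['d'];H,W=d.shape;u,v=np.meshgrid(np.arange(W),np.arange(H))
    p=cv2.undistortPoints(np.stack([u,v],-1).reshape(-1,1,2).astype(float),K,np.array([f['k1'],0,0,0],float)).reshape(-1,2)
    D=d.ravel();T=np.linalg.inv(f['T']);P=np.c_[p[:,0]*D,-p[:,1]*D,-D]@T[:3,:3].T+T[:3,3];return P[D>0]
P=[]
for n in('scene','side','wrist'): grab(n,n+'9');P.append(cloud(load(n+'9')))
P=np.vstack(P)
# door top edge points ahead of the front plane
m=(P[:,2]>.24)&(P[:,2]<.252)&(P[:,0]>.36)&(P[:,0]<.60)&(P[:,1]<-.12)&(P[:,1]>-.40);Q=P[m];print(len(Q))
g=np.zeros((10,12),int)
for x,y,z in Q:
    g[int((x-.36)/.025),int((y+.40)/.025)]+=1
print(g)
```

```text
18.45 [ 0.5255 -0.2975  0.4057] [1.1521 0.9652 0.0325]
3833
[[  0   0   0   0   0  85   0   0   0   0   0   0]
 [  0   0   0   0   0 397   0   0   0   0   0   0]
 [  0   0   0   0   0 401   3   0   0   0   0   0]
 [  0   0   0   0  57 395   3   0   0   0   0   0]
 [  0   0   0   0   0 393   9   0   0   0   0   0]
 [  0   0   0   0   0 374  12   0   0   0   0   0]
 [  0   0   0   5 281 495  21   0   0   0   0   0]
 [  0   0   0   0   0 298  45   0   0   0   0   0]
 [  0   0   0   0   0 289  62   0   0   0   0   0]
 [  0   0   0   0   0 161  47   0   0   0   0   0]]
```

The door-top points run from the hinge straight along world -x, at y of about -0.26. That is roughly 100° open, and the gripper is clear.

```bash
python3 -c "
from rig import order
print(order.hand_in())"
```

```text
the job is handed in; nothing more can be done
None
```

I pressed the fan button to its stop and let it spring back, drew the upper bolt fully, and swung the upper half-door to about 100° open; I never touched the lower half or the loose items, and the job is handed in, though no verdict was shown.

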